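# Screen the mosaic offcuts and pick off the oversize billets

## Robot

A 6-joint arm with a two-finger parallel gripper is mounted at the origin on the work surface. World frame = base frame: x ahead of the robot, y to its left, z up, the work surface at z = 0. Lengths are in mm, angles in rad, forces in N, time in s.
With the tool pointing down it reaches from about 300 to 825 mm from the base axis. Payload 5.4 kg.
Tool frame: the origin (TCP) lies at the very end of the fingers, on their centre line; the grasp point (between the pads) lies 19 mm behind it; z points along the fingers, x is the direction in which the jaws open and shut, and the axes are right-handed (so a half turn about z gives the same grasp; the last joint's range is limited). The gripper opens to 92 mm and grips with 3 to 60 N. Pads are 20 mm wide; open, the fingers measure 128 mm over their backs; the gripper's body (75 mm by 189 mm) begins 69 mm behind the grasp point.
Start: joints at [-1.334, 0.158, 1.597, -0, 1.386, -0.21], TCP at [248.422, -518.548, 214.601] pointing down, gripper open.
Joint ranges: [-2.91, 2.91], [-0.94, 2.29], [0.18, 2.7], [-1.29, 4.43], [0.17, 2.64], [-3, 3]. Speed limits (rad/s): [2.57, 2.57, 3.14, 3.14, 3.14, 3.14].

## Interface

Orientations are given as a unit quaternion [x, y, z, w].
In Python, from station import arm gives the robot as it stands. Calls block until the motion is done:
- arm.reach(position, orientation): joint-space move of the TCP to a pose.
- arm.move_linear(position, max_speed=150, attitude=None, stop_force=None): straight line of the TCP; attitude=None keeps the orientation; max_speed is the mean speed in mm/s. With stop_force (N) it stops when the force on the tool has changed by that much, and returns True; else False.
- arm.move_joints(angles): joint-space move.
- arm.command_gripper(opening, squeeze=None): opening from 0.0 (shut) to 1.0 (fully open); squeeze is the grip in N (None keeps the last); returns when the fingers have stopped.
- arm.pause(seconds).
- arm.inverse_kinematics(position, orientation): joint angles nearest the present ones, or None.
- arm.capture(name): name is "scene" or "side" or "wrist"; returns a dict with "img" (400x640x3 uint8, red, green, blue), "range_z" (400x640 float32, mm along the optical axis (not along the pixel's ray), 0 where there is no reading), "camera_matrix" (3x3 intrinsics, pixels), "xyz" and "attitude" of the camera in the world. Camera axes: x right, y up, looking along -z (the intrinsics and any distortion apply to the point x, -y, -z); pixel columns grow to the right and rows downward; lengths in mm; the calibration is good to about 2 mm. A picture is of the moment at which its call begins.
A pose or a line that the arm cannot do raises arm.MotionError and nothing moves.
- arm.hand_in(): hands the job in, once; it reports no verdict.
Readings, each from a call of its own:
- arm.current_clock(): time.
- arm.current_joint_pos(): joint angles.
- arm.current_qd(): joint speeds.
- arm.current_tau(): joint torques, N m.
- arm.current_position(): TCP position.
- arm.current_eef_rot(): TCP orientation.
- arm.current_contact_force(): force on the tool from outside, world axes, zero at the start.
- arm.current_ft_torque(): the same for the moment, N m.
- arm.current_gripper_width(): opening from 0.0 (shut) to 1.0 (fully open).
Only numpy, scipy, OpenCV 4.12 (cv2) and the standard library are available. Lean on these libraries where they do the work, as an engineer would, in place of code of your own. Each camera call takes 0.05 s, during which the arm holds its last target. There are 200 camera calls.

## Task

Lock the sorting screen with the red-handled T-key: put its head lengthwise down through the slot in the screen's lug until the collar sits on the lug, then give it a quarter turn. Then swing the green tray up by its bar so that everything in it tips onto the bars, and let the tray back down level. Pick the two large billets off the bars into the empty dark wooden box, with all the small cubes fallen through under the bars and the key locked, without shifting the glue bottle, jar or cup.

Things in the scene. Friction and masses are not known exactly. Their poses are not given: they have to be found in the camera images.
- station: Fixed sorting station: pale wooden catch bin under a grate of three steel bars, green tipping tray hinged beside it. Origin: on the table under the middle of the tray's hinge line. y points from the grate to the tray handle, x along the hinge, z up. Overall x -103 to 103 mm; bin y -206 to 0, tray on legs y 0 to 170, handle to 221, steel lug with the slot to -296.
- grate (a point): Centre of the grate at the bar tops, 85 mm above the table, 103 mm from the station's origin along -y; its axes. Inside 190 x 190 mm; bars 10 mm thick along y at x -50, 0, 50 mm, so 40 mm gaps. Walls 8 mm thick stand 18 mm above the bar tops on three sides, 3 mm at the tray side, where the level tray's lip (floor top 105 mm above the table) overhangs to y -10 mm. The bin under the bars is 69 mm deep.
- slot (a point): Centre of the slot at the top face of the 6 mm thick steel lug, 85 mm above the table, 253 mm from the station's origin along its -y, 47 mm from the bin's outer wall; axes as the station's. Slot about 49 mm long along x, 17 mm wide along y. Lug 100 mm along x, 90 mm along y, open underneath.
- tray (a joint): Angle of the tipping tray, rad: 0 level, grows as the handle end rises, stop at 1.3. Hinge axis along the station's x, 105 mm above the station's origin. Damped: let go when raised, it sinks back to level by itself in a second or two. About 0.45 kg empty, 1.2 kg loaded. Inside and bars are slippery (friction about 0.15): contents start to slide at 0.1 to 0.2 rad.
- tray_handle (a point): Middle of the tray's aluminium handle bar, 12 mm round, 90 mm long along the station's x. With the tray level it lies 215 mm from the hinge along the station's y, 135 mm above the table (30 mm above the hinge); it swings with the tray and can turn between finger pads. Gap to the tray's end wall 39 mm. Tray inside 184 (x) x 165 mm, walls 50 mm high, open at the hinge side.
- key: Loose T-key, about 0.14 kg: steel head bar 40 x 10 x 10 mm at the bottom, 10 mm shank, 32 mm collar (underside 26 mm above the key's underside), red handle bar 60 x 12 x 30 mm, centred 71 mm up, parallel to the head. Origin: centre of the head's underside; x along head and handle, z up. Home in the lug its origin is 26 mm below the lug's top; locked = its x along the station's y.
- key_stand: Fixed pale wooden block 110 x 90 x 34 mm with a pocket in which the key hangs by its collar, key x along block x. Origin: centre of its underside.
- keep_box: Fixed empty dark wooden box for the oversize, outside 190 (x) x 170 (y) x 55 mm high, walls and floor 6 mm. Origin: centre of its underside.
- billet_a: Large blue ceramic billet 84 x 48 x 48 mm, about 0.26 kg, starts in the tray. Too large to pass the bars. Origin at its centre, x along its length. May come to rest on any side.
- billet_b: Large amber glass billet 84 x 48 x 48 mm, about 0.26 kg, starts in the tray. Too large to pass the bars. Origin at its centre, x along its length. May come to rest on any side.
- chip0: Small white cube, 26 mm, starts in the tray, should fall between the bars into the bin; now and then one hangs on a bar and needs a nudge. Origin at its centre.
- chip1: Small blue cube, 26 mm, starts in the tray, should fall between the bars into the bin; now and then one hangs on a bar and needs a nudge. Origin at its centre.
- chip2: Small white cube, 26 mm, starts in the tray, should fall between the bars into the bin; now and then one hangs on a bar and needs a nudge. Origin at its centre.
- chip3: Small terracotta cube, 26 mm, starts in the tray, should fall between the bars into the bin; now and then one hangs on a bar and needs a nudge. Origin at its centre.
- glue: White glue bottle, 44 mm across, 120 mm tall, loose bystander. Origin: centre of its underside.
- jar: Amber jar, 64 mm across, 75 mm tall, loose bystander. Origin: centre of its underside.
- brush_cup: White ceramic cup, 72 mm across, 90 mm tall, loose bystander. Origin: centre of its underside.

How it is judged (in metres and radians):
On the way, in this order (a step that is already met when the one before it is completed fails the run):
1. the T-key is home in the slot and turned a quarter turn (horizontal distance between key and slot below 0.012 m and z of key in the frame of station between 0.053 and 0.066 m and angle between the x axis of key and the y axis of station, either way round below 0.35 rad and angle between key's own z axis and vertical below 0.15 rad), for 0.2 s.
2. with the key locked, the tray is swung up and both billets lie on the bars (all of step 1 and value of joint tray above 0.12 rad and x of billet_a in the frame of station between -0.095 and 0.095 m and y of billet_a in the frame of station between -0.198 and -0.008 m and z of billet_a in the frame of station between 0.085 and 0.19 m and x of billet_b in the frame of station between -0.095 and 0.095 m and y of billet_b in the frame of station between -0.198 and -0.008 m and z of billet_b in the frame of station between 0.085 and 0.19 m), for 0.1 s.
At the end, for the whole second after the job is handed in: Key home in the slot (within 12 mm of its centre, upright) and within 0.35 rad of a full quarter turn; tray level within 0.1 rad; both billets at rest inside the dark box, centres below 100 mm; all four cubes in the bin under the bars (all of step 1 and value of joint tray below 0.1 rad and x of billet_a in the frame of keep_box between -0.085 and 0.085 m and y of billet_a in the frame of keep_box between -0.075 and 0.075 m and z of each of billet_a, billet_b in the frame of keep_box below 0.1 m and linear speed of each of billet_a, billet_b below 0.02 m/s and x of billet_b in the frame of keep_box between -0.085 and 0.085 m and y of billet_b in the frame of keep_box between -0.075 and 0.075 m and x of chip0 in the frame of station between -0.095 and 0.095 m and y of chip0 in the frame of station between -0.198 and -0.008 m and z of chip0 in the frame of station between 0 and 0.072 m and x of chip1 in the frame of station between -0.095 and 0.095 m and y of chip1 in the frame of station between -0.198 and -0.008 m and z of chip1 in the frame of station between 0 and 0.072 m and x of chip2 in the frame of station between -0.095 and 0.095 m and y of chip2 in the frame of station between -0.198 and -0.008 m and z of chip2 in the frame of station between 0 and 0.072 m and x of chip3 in the frame of station between -0.095 and 0.095 m and y of chip3 in the frame of station between -0.198 and -0.008 m and z of chip3 in the frame of station between 0 and 0.072 m); the robot touches nothing.
It fails at once if the glue is shifted by more than 30 mm or tipped over (distance of glue from where it was at the start of the episode above 0.03 m or angle between glue's own z axis and vertical above 0.5 rad).
It fails at once if the jar is shifted by more than 30 mm or tipped over (distance of jar from where it was at the start of the episode above 0.03 m or angle between jar's own z axis and vertical above 0.5 rad).
It fails at once if the brush cup is shifted by more than 30 mm or tipped over (distance of brush_cup from where it was at the start of the episode above 0.03 m or angle between brush_cup's own z axis and vertical above 0.5 rad).
It also fails if it takes over 72 s, if anything falls off the work surface, if the arm or the gripper's body presses on something with over 40 N, if the wrist force passes 120 N, or if a joint passes its speed limit or range.

## Working session

There is one attempt and no reset: what is moved stays moved. The work goes in short steps, each a Python script; the robot and the scene stay as the last script left them, time stands still between calls to the robot, and variables do not carry over. Pictures are saved under pics/ and viewed, about 8 in all and at most 12, crops included, and the job is handed in when it is done.

```bash
ls; mkdir -p pics
cat > h.py <<'E'
import numpy as np, cv2
from station import arm
from scipy.spatial.transform import Rotation as R
def cap(n,save=None):
    c=arm.capture(n)
    if save: cv2.imwrite(f'pics/{save}.png',c['img'][:,:,::-1])
    return c
def cloud(c):
    K=np.array(c['camera_matrix']);z=c['range_z'].astype(float)
    v,u=np.mgrid[:z.shape[0],:z.shape[1]]
    p=np.stack([(u-K[0,2])/K[0,0]*z,-(v-K[1,2])/K[1,1]*z,-z],-1)
    w=p@R.from_quat(c['attitude']).as_matrix().T+np.array(c['xyz'])
    w[z==0]=np.nan
    return w
def down(a):  # jaw (tool x) at world angle a, tool pointing down
    return (R.from_euler('z',a)*R.from_euler('x',np.pi)).as_quat()
E
python3 - <<'E'
from h import *
for n in ['scene','side','wrist']:
    c=cap(n,n); print(n,c['xyz'],c['attitude'],c['camera_matrix'],[k for k in c], (c['range_z']>0).mean())
    np.savez(n,**{k:c[k] for k in ['img','range_z','camera_matrix','xyz','attitude']})
print(arm.current_eef_rot(),arm.current_clock())
E
```

```text
pics
scene [ 870.10163661  547.48562359 1121.09830276] [0.08421596 0.27035281 0.92209223 0.2637479 ] [[496.3240492    0.         319.4829874 ]
 [  0.         496.3240492  205.16744385]
 [  0.           0.           1.        ]] ['img', 'range_z', 'camera_matrix', 'xyz', 'attitude'] 0.9959453125
side [ 170.7937651  -726.17158178  976.48146099] [ 0.35159004 -0.0836109  -0.20307891  0.91002891] [[380.34600165   0.         320.6866327 ]
 [  0.         380.34600165 205.27545606]
 [  0.           0.           1.        ]] ['img', 'range_z', 'camera_matrix', 'xyz', 'attitude'] 0.9960546875
wrist [ 325.10955801 -481.68113021  383.54006064] [-0.12599405  0.08072361 -0.52673312  0.83675648] [[337.68242295   0.         315.12537102]
 [  0.         337.68242295 201.27369045]
 [  0.           0.           1.        ]] ['img', 'range_z', 'camera_matrix', 'xyz', 'attitude'] 0.9961328125
[ 8.46192756e-01 -5.32876492e-01 -4.77288863e-04 -4.86114111e-04] 0.15
```

View pics/scene.png

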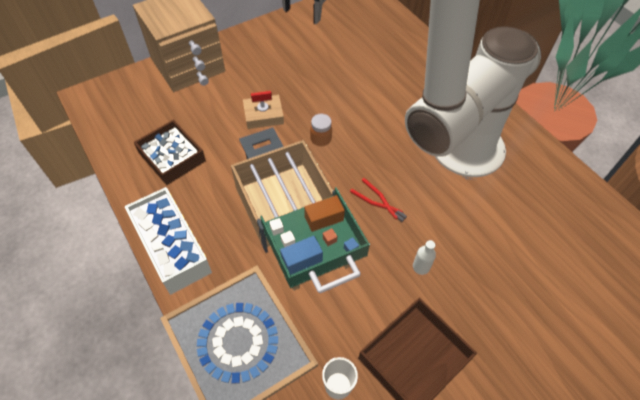

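View pics/side.png

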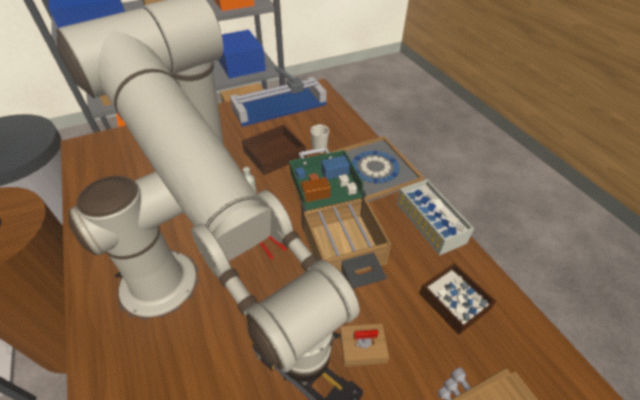

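The scene view shows the key in its stand at about (262,97), the lug at (262,143), the grate at (280,180), the tray at (315,235) and the handle at (335,275). The jar is at (320,125), the glue at (425,257), the cup at (340,375) and the dark box at (417,352). The side view confirms this layout.

Run:
```python
from h import *
def roi(m,b):
    o=np.zeros_like(m);o[b[1]:b[3],b[0]:b[2]]=m[b[1]:b[3],b[0]:b[2]];return o
def rect(n,P):
    r=cv2.minAreaRect(P[:,:2].astype(np.float32)); print(n,len(P),np.round(r[0],1),np.round(r[1],1),round(r[2],1),'z',np.round(np.percentile(P[:,2],[5,50,95]),1),'med',np.round(np.median(P,0),1)); return r
c=np.load('scene.npz');w=cloud(c);z=w[...,2];hsv=cv2.cvtColor(c['img'],cv2.COLOR_RGB2HSV);H,S,V=[hsv[...,i].astype(int) for i in range(3)]
rect('lug',w[roi((z>78)&(z<92)&(S<70),(235,125,292,162))])
rect('keyred',w[roi(((H<8)|(H>172))&(S>150)&(z>60),(240,80,285,115))])
rect('stand',w[roi((z>28)&(z<40),(230,80,295,130))])
rect('handle',w[roi((z>125)&(z<150)&(S<70)&(V>120),(300,250,370,295))])
rect('traygreen',w[roi((H>60)&(H<100)&(S>80)&(z>146)&(z<165),(240,170,380,290))])
rect('station bin',w[roi((z>97)&(z<109)&(H<30)&(S>50),(225,135,330,200))])
rect('box',w[roi((z>45)&(z<62),(345,290,490,400))])
rect('jar',w[roi((z>65)&(z<82),(305,105,340,140))])
rect('glue',w[roi((z>20),(405,235,445,280))])
rect('cup',w[roi((z>80)&(z<98),(315,350,365,400))])
rect('amber',w[roi((z>140)&(z<165)&(H<14)&(S>150),(300,195,345,230))])
rect('blue',w[roi((z>140)&(z<165)&(H>100)&(H<125)&(S>100),(275,235,330,275))])
```

```text
lug 759 [ 530.  -240.2] [134.2 108. ] 81.9 z [83.3 86.9 90.5] med [ 529.5 -265.    86.9]
keyred 171 [ 446.1 -419.4] [18.6 59.3] 70.4 z [73.  89.5 97.7] med [ 447.9 -417.2   89.5]
stand 683 [ 446.4 -419.7] [ 97.8 109.8] 69.3 z [30.5 35.8 39.1] med [ 456.6 -407.7   35.8]
handle 441 [585.6 184. ] [ 53.1 106. ] 82.4 z [137.4 141.6 145. ] med [593.7 198.7 141.6]
traygreen 516 [576.1  79.9] [162.9 192.1] 83.1 z [148.  155.5 159.3] med [639.1 135.9 155.5]
station bin 617 [ 549.4 -118. ] [198.1 207.7] 82.5 z [ 97.9 103.7 107.4] med [ 513.9 -196.5  103.7]
box 1084 [552.2 407.9] [273.4 170.2] 9.1 z [47.  55.6 59.4] med [500.4 382.9  55.6]
jar 278 [ 347. -253.] [55.2 54.3] 77.1 z [67.9 76.6 80.4] med [ 348.8 -249.6   76.6]
glue 484 [359.6 232.8] [40.6 43.4] 39.8 z [ 27.7  79.3 122.1] med [366.9 237.2  79.3]
cup 294 [688.3 358.6] [70.5 70.3] 8.4 z [82.1 90.6 94.3] med [683.9 355.6  90.6]
amber 711 [521.4  36.9] [53.  87.2] 80.0 z [144.2 154.4 157.5] med [525.1  41.8 154.4]
blue 811 [624.9 104. ] [50.6 83.3] 82.9 z [145.9 154.3 157.3] med [626.5 107.9 154.3]
```

Run:
```python
from h import *
d=np.deg2rad
for a in (70,-110):
    for n,p,b in [('key',(446,-419,150),0),('slot',(530,-267,170),12.4),('+',(530,-267,111),102.4),('-',(530,-267,111),-77.6)]:
        q=arm.inverse_kinematics(p,down(d(a+b))); print(a,n,None if q is None else np.round(q,2))
q=arm.inverse_kinematics((446,-419,230),down(d(70)))
arm.reach((446,-419,200),down(d(70))); arm.pause(.3)
c=cap('wrist','w1');print(arm.current_position(),c['xyz'],arm.current_clock())
np.savez('w1',**{k:c[k] for k in ['img','range_z','camera_matrix','xyz','attitude']})
w=cloud(c);hsv=cv2.cvtColor(c['img'],cv2.COLOR_RGB2HSV);H,S,V=[hsv[...,i].astype(int) for i in range(3)];z=w[...,2]
near=np.hypot(w[...,0]-446,w[...,1]+419)<90
m=((H<8)|(H>172))&(S>130)&(z>85)&near
P=w[m];print('red',cv2.minAreaRect(P[:,:2].astype(np.float32)),np.median(P,0),len(P))
m=(z>30)&(z<38)&near;P=w[m];print('stand',cv2.minAreaRect(P[:,:2].astype(np.float32)),np.median(P[:,2]),len(P))
```

```text
70 key [-0.95  0.31  1.55  0.    1.28 -2.17]
70 slot [-0.67  0.24  1.59  0.    1.31 -2.11]
70 + [-0.67  0.3   1.64  0.    1.2   2.6 ]
70 - [-0.67  0.3   1.64 -0.    1.2  -0.54]
-110 key [-0.95  0.31  1.55 -0.    1.28  0.97]
-110 slot [-0.67  0.24  1.59 -0.    1.31  1.03]
-110 + [-0.67  0.3   1.64 -0.    1.2  -0.54]
-110 - [-0.67  0.3   1.64  0.    1.2   2.6 ]
[ 445.87537016 -419.12755051  200.01429486] [ 367.12055565 -390.11588387  369.81043951] 2.2083
red ((446.1524963378906, -420.082275390625), (11.317361831665039, 58.737831115722656), 69.66293334960938) [ 444.21771428 -419.80047767   93.42446529] 867
stand ((447.2811279296875, -420.4185791015625), (90.17142486572266, 110.72544860839844), 69.03303527832031) 33.75117557462363 7796
```

View pics/w1.png

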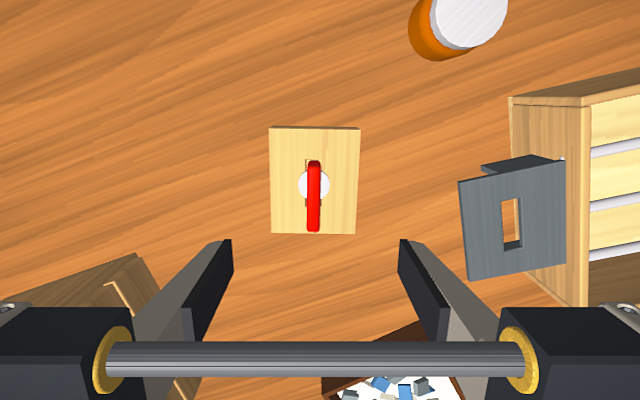

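The wrist view shows the key handle at (314,196), its block, and the lug slot at (511,223), with a drawer unit at the lower left.

Run:
```python
from h import *
c=np.load('w1.npz');w=cloud(c);z=w[...,2];S=cv2.cvtColor(c['img'],cv2.COLOR_RGB2HSV)[...,1].astype(int);V=c['img'].max(2).astype(int)
b=np.zeros(z.shape,bool);b[150:285,450:572]=1
m=b&(z>81)&(z<89);P=w[m][:,:2].astype(np.float32);print('lug',cv2.minAreaRect(P),np.median(w[m][:,2]))
mm=(m*255).astype(np.uint8)
cs,h=cv2.findContours(mm,cv2.RETR_CCOMP,cv2.CHAIN_APPROX_NONE)
K=c['camera_matrix'];Rm=R.from_quat(c['attitude']).as_matrix()
for k,hh in zip(cs,h[0]):
    if hh[3]>=0 and cv2.contourArea(k)>200:
        k=k[:,0].astype(float);r=np.stack([(k[:,0]-K[0,2])/K[0,0],-(k[:,1]-K[1,2])/K[1,1],-np.ones(len(k))],1)@Rm.T
        p=c['xyz']+r*((85-c['xyz'][2])/r[:,2])[:,None];print('slot',cv2.minAreaRect(p[:,:2].astype(np.float32)))
d=np.array([np.cos(np.deg2rad(69.4)),np.sin(np.deg2rad(69.4))]);q=w[...,:2]-[446,-420]
al=q@d;ac=q@[-d[1],d[0]]
m=(z>45)&(abs(al)<140)&(abs(ac)<60);
s=np.load('scene.npz');ws=cloud(s);q=ws[...,:2]-[446,-420];al=q@d;ac=q@[-d[1],d[0]]
m=(ws[...,2]>60)&(ws[...,2]<400)&(abs(al)<140)&(abs(ac)<80)&(np.hypot(al,ac)>45)
print(m.sum(),ws[m][::10].round())
```

```text
lug ((541.0308837890625, -258.72784423828125), (92.27114868164062, 134.17587280273438), 82.92945098876953) 84.93537426661385
slot ((531.6685180664062, -261.1433410644531), (17.429227828979492, 49.91022491455078), 82.72905731201172)
45 [[ 485. -297.   88.]
 [ 478. -292.   85.]
 [ 480. -289.   85.]
 [ 490. -289.   86.]
 [ 516. -298.   85.]]
```

Run:
```python
from h import *
d=np.deg2rad
arm.command_gripper(0.5)
arm.reach((446.2,-420.1,115),down(d(69.4)))
print('hit',arm.move_linear((446.2,-420.1,61),100,stop_force=15),arm.current_position())
arm.command_gripper(0.0,40);print('w',arm.current_gripper_width(),arm.current_contact_force())
arm.move_linear((446.2,-420.1,165),120);print('w',arm.current_gripper_width(),arm.current_contact_force())
# slot measured with wrist from over the slot
arm.reach((531.7,-261.1,170),down(d(82.7)));arm.pause(.3)
c=cap('wrist','w2');np.savez('w2',**{k:c[k] for k in ['img','range_z','camera_matrix','xyz','attitude']})
print(arm.current_position(),arm.current_clock(),arm.current_joint_pos())
w=cloud(c);z=w[...,2];print('lug z',np.nanmedian(z[(abs(z-85)<5)]))
```

```text
hit False [ 446.54327952 -420.59607582   61.72790789]
w 0.12474967254464273 [0.10901348 0.87131739 0.69111336]
w 0.132228901182404 [-0.03911456 -0.23482051 -1.79755169]
[ 531.32200843 -262.02349061  169.94200571] 6.8667 [-6.61903491e-01  2.38840438e-01  1.59434198e+00 -9.48034587e-05
  1.30846553e+00 -2.10369666e+00]
lug z 84.57338102605529
```

View pics/w2.png

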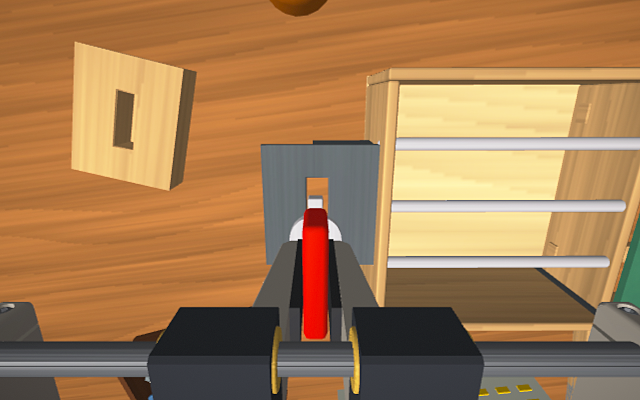

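The key is held upright. Its head end is at (316,201), over the slot, whose far end is at (317,178).

Run:
```python
from h import *
c=np.load('w2.npz');K=c['camera_matrix'];Rm=R.from_quat(c['attitude']).as_matrix()
sy=np.array([np.cos(np.deg2rad(82.7)),np.sin(np.deg2rad(82.7))]);sx=np.array([sy[1],-sy[0]])
def ray(u,v,z):
    r=Rm@np.array([(u-K[0,2])/K[0,0],-(v-K[1,2])/K[1,1],-1]);p=c['xyz']+r*(z-c['xyz'][2])/r[2];return np.array([p[:2]@sx,p[:2]@sy])
w=cloud(c);z=w[...,2];W=w[...,:2]@np.stack([sx,sy],1)
t=np.array([531.322,-262.023]);print('tcp',t@sx,t@sy,'slot1',np.array([531.7,-261.1])@sx,np.array([531.7,-261.1])@sy)
reg=(slice(165,215),slice(295,345))
for v in (182,188,194,200,204):
    print(v,' '.join('%d'%x if x==x else 'n' for x in z[v,298:336]))
h=np.zeros(z.shape,bool);h[190:215,300:332]=1;h&=(abs(z-127)<8)
P=W[h];print('headtop z',np.median(z[h]),h.sum(),'sx',P[:,0].min(),P[:,0].max(),'sy',P[:,1].min(),P[:,1].max())
for col in (310,317,324): 
    k=np.where(abs(z[165:190,col]-85)<4)[0].max()+165; print('end',col,k,ray(col,k+.5,85))
for v in (183,188,193):
    l=z[v,298:340];i=np.where(l<70)[0]+298;print('lat',ray(i.min()-.5,v,85),ray(i.max()+.5,v,85))
h=(z>160)&(z<175)&(np.indices(z.shape)[1]<345)&(np.indices(z.shape)[0]>200);hs=c['img'][...,0].astype(int)-c['img'][...,1]>120
P=W[hs&(z>150)&(np.indices(z.shape)[1]>290)&(np.indices(z.shape)[1]<340)];print('handle',P.min(0),P.max(0),np.median(z[hs&(z>150)]))
```

```text
tcp 560.3091889653714 -192.3869355594807 slot1 560.5668444309314 -191.42338656691877
182 85 84 85 84 84 84 84 84 83 0 0 0 0 0 -1 0 0 0 0 0 0 0 1 0 1 -1 0 0 0 0 -1 83 83 85 85 85 85 85
188 85 85 85 84 83 85 85 84 83 0 0 -1 0 0 0 0 0 0 0 0 0 -1 0 0 0 0 0 0 0 0 0 84 83 85 84 84 85 84
194 84 84 85 84 83 85 85 84 84 0 0 0 0 0 0 0 0 0 0 0 -1 0 0 0 0 0 0 0 0 -2 78 85 84 85 84 85 84 84
200 84 86 83 84 83 85 85 85 84 0 125 126 126 126 126 126 127 127 126 127 126 126 126 126 126 0 0 0 -1 0 81 84 84 84 84 85 83 83
204 85 83 84 84 83 85 86 84 84 0 125 126 126 126 126 126 127 127 126 126 126 127 125 126 126 0 -2 0 0 0 81 85 85 83 85 84 85 84
headtop z 126.35559496756025 179 sx 540.7173294254678 547.4884285034269 sy -196.96830345440267 -187.55753542500688
end 310 177 [ 536.46461027 -196.08580519]
end 317 177 [ 536.47643009 -190.67461486]
end 324 177 [ 536.48825041 -185.26319587]
lat [ 540.83770756 -198.83310152] [ 540.87533394 -181.74128293]
lat [ 544.85669328 -198.8714529 ] [ 544.89476045 -181.70179721]
lat [ 548.91245059 -198.91015517] [ 548.94921428 -182.4460099 ]
handle [ 530.88809668 -199.38562759] [ 590.38622555 -186.83215536] 202.26847551474123
```

Run:
```python
from h import *
d=np.deg2rad;a=82.7
sy=np.array([np.cos(d(a)),np.sin(d(a))]);sx=np.array([sy[1],-sy[0]])
T=560.7*sx-190.4*sy;cmd=T.copy()
for i in range(2):
    arm.move_linear((*cmd,150),80,attitude=down(d(a)));arm.pause(.2)
    e=T-np.array(arm.current_position())[:2];cmd=cmd+e;print('err',e)
print('hit',arm.move_linear((*cmd,113),50,stop_force=10),arm.current_position(),arm.current_contact_force())
if arm.current_position()[2]<118:
    q=np.array(arm.current_joint_pos());print(q)
    for k in range(3):
        q[5]+=np.pi/6;arm.move_joints(q);print(arm.current_position(),arm.current_contact_force(),arm.current_ft_torque())
    print(arm.current_joint_pos())
c=cap('wrist','w3');np.savez('w3',**{k:c[k] for k in ['img','range_z','camera_matrix','xyz','attitude']})
print(arm.current_clock())
```

```text
err [-0.28379148  0.14297531]
err [ 0.25645171 -0.11486063]
hit False [ 532.09898985 -260.21866439  113.19091987] [ 0.38350025 -0.40511617 -0.97296243]
[-6.58666718e-01  2.97010734e-01  1.64237971e+00 -1.71137061e-05
  1.20168463e+00 -2.10203664e+00]
[ 532.21133929 -260.28940509  113.37945953] [-0.21278665 -0.1840254  -0.85755984] [ 0.07488887 -0.15936098 -0.02606485]
[ 532.12799745 -260.2587372   113.25740764] [-1.15836339  0.57883712 -1.50263782] [-0.01149735 -0.08886332  0.00215045]
[ 532.09059363 -260.21009573  113.19846679] [ 0.02462802 -0.12394806 -1.09677939] [-0.03477832 -0.08780296  0.0135757 ]
[-6.58653504e-01  2.96987977e-01  1.64239180e+00 -3.71784387e-05
  1.20170889e+00 -5.34822150e-01]
10.5583
```

View pics/w3.png

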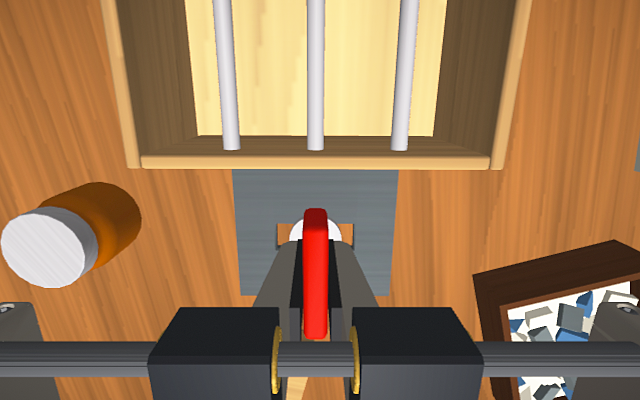

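The key is in the slot and turned: the handle runs along station y at (316,270), with the slot across it at (316,237). Next I release it, back off and hover over the tray bar.

```bash
cat >> h.py <<'E'
A=np.deg2rad(82.7);SY=np.array([np.cos(A),np.sin(A)]);SX=np.array([SY[1],-SY[0]])
def st(x,y): return (561+x)*SX+(62.7+y)*SY        # station xy -> world xy
def to_st(p): p=np.asarray(p); return np.stack([p[...,0]*SX[0]+p[...,1]*SX[1]-561,p[...,0]*SY[0]+p[...,1]*SY[1]-62.7,p[...,2]],-1)
def sv(n,c): np.savez(n,**{k:c[k] for k in ['img','range_z','camera_matrix','xyz','attitude']})
E
python3 - <<'E'
from h import *
d=np.deg2rad
arm.command_gripper(0.3);p=arm.current_position()
arm.move_linear((p[0],p[1],230),200)
c=cap('wrist');w=to_st(cloud(c));r=c['img'].astype(int);m=(r[...,0]-r[...,1]>120)&(w[...,2]>120)&(np.hypot(w[...,0],w[...,1]+253)<50)
P=w[m];print('key',len(P),cv2.minAreaRect(P[:,:2].astype(np.float32)),np.median(P[:,2]))
h=st(0,190)
q=[arm.inverse_kinematics((*h,240),down(A+k)) for k in (0,np.pi)];print([None if x is None else np.round(x,2) for x in q])
k=0 if q[0] is not None and abs(q[0][5])<abs(q[1][5]) else np.pi
arm.reach((*h,240),down(A+k));arm.pause(.2)
c=cap('wrist','w4');sv('w4',c);w=to_st(cloud(c));I=c['img'].astype(int)
sat=I.max(2)-I.min(2)
m=(sat<40)&(abs(w[...,0])<60)&(abs(w[...,1]-215)<30)&(w[...,2]>125)&(w[...,2]<150)
P=w[m];print('handle',len(P),cv2.minAreaRect(P[:,:2].astype(np.float32)),np.percentile(P[:,2],[5,50,95]))
P=P[abs(P[:,0])<30];print(P.min(0),P.max(0),P[P[:,2]>139].mean(0) if (P[:,2]>139).any() else 0)
print(k,arm.current_position(),arm.current_clock())
E
```

```text
key 1006 ((0.6127738952636719, -252.3330535888672), (11.137190818786621, 58.83497619628906), 0.40617942810058594) 144.31444444219267
[array([ 0.1 ,  0.25,  1.45, -0.  ,  1.45, -1.34]), array([0.1 , 0.25, 1.45, 0.  , 1.45, 1.8 ])]
handle 2228 ((-0.26247406005859375, 202.8073272705078), (35.110267639160156, 100.82001495361328), 89.65007019042969) [136.1443761  139.79435518 141.41150689]
[-29.93270058 208.98852172 134.16183912] [ 29.96141976 220.42793769 142.39471925] [ -1.14389636 214.90769059 140.34396268]
0 [588.78526003 178.60943888 239.99352378] 13.6417
```

View pics/w4.png

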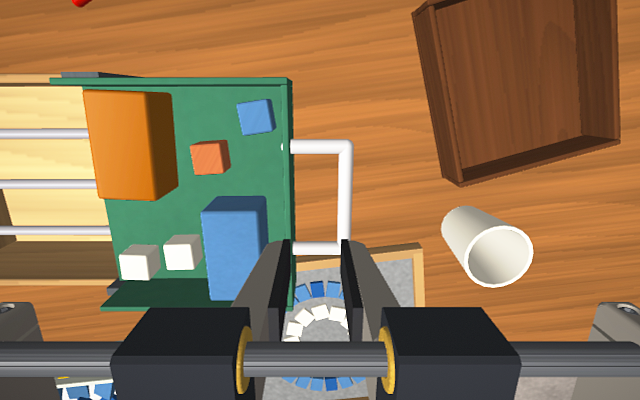

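The key is home: its handle top is at z 144 and it sits within 1 mm of the slot, along station y. The picture shows the bar at (347,195), clear to grasp.

Run:
```python
from h import *
def pt(t):
    y=215*np.cos(t)-30*np.sin(t);z=105+215*np.sin(t)+30*np.cos(t);return (*st(0,y),z-19)
arm.move_linear((*st(0,215),180),200)
print(arm.move_linear(pt(0),100,stop_force=15))
arm.command_gripper(0,25);print('w',arm.current_gripper_width())
for t in np.arange(.12,.85,.12):
    arm.move_linear(pt(t),90);print(round(t,2),np.round(arm.current_contact_force(),1),np.round(to_st(arm.current_position()),0))
arm.pause(.5)
c=cap('scene','s5');sv('s5',c);print(arm.current_clock(),arm.current_gripper_width())
w=to_st(cloud(c));H,S,V=cv2.split(cv2.cvtColor(c['img'],cv2.COLOR_RGB2HSV))
g=(abs(w[...,0])<95)&(w[...,1]>-198)&(w[...,1]<200)&(w[...,2]>90)
for n,m in (('amber',(H<14)&(S>150)),('blue',(H>100)&(H<125)&(S>100))):
    P=w[g&m];print(n,len(P),np.percentile(P,[5,50,95],axis=0).round())
```

```text
False
w 0.11990279928555166
0.12 [ 4.2 -2.8 -5.8] [  0. 210. 141.]
0.24 [ 5.5 -1.9 -5.1] [  0. 202. 165.]
0.36 [ 5.5  0.3 -3.6] [  0. 192. 189.]
0.48 [4.7 2.8 0. ] [  0. 178. 212.]
0.6 [4.5 7.3 3.8] [  0. 163. 233.]
0.72 [3.3 8.2 6.2] [  1. 145. 252.]
0.84 [ 1.2  9.5 10.2] [  1. 125. 268.]
18.9417 0.12001281203932304
amber 295 [[-31. -90.  99.]
 [-16. -65. 124.]
 [ -0. -48. 132.]]
blue 714 [[ 20. -92. 108.]
 [ 54. -63. 132.]
 [ 89. -49. 141.]]
```

View pics/s5.png

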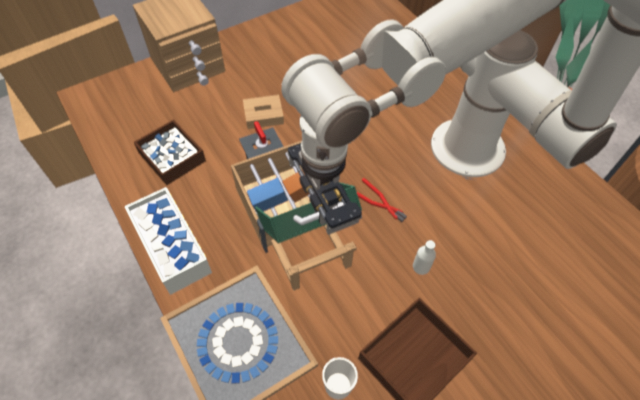

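The tray is up and both billets lie side by side on the grate, at about (267,192) and (292,186). I'll lower the tray and look from above the grate.

Run:
```python
from h import *
def pt(t):
    y=215*np.cos(t)-30*np.sin(t);z=105+215*np.sin(t)+30*np.cos(t);return (*st(0,y),z-19)
for t in (.68,.52,.36,.2,.08,0): arm.move_linear(pt(t),130)
arm.command_gripper(.3);arm.move_linear((*st(0,215),240),250)
# look: jaw along station y, camera sits beside; aim at grate
h=st(60,-100);arm.reach((*h,270),down(A));arm.pause(.2)
c=cap('wrist','w6');sv('w6',c);print(arm.current_clock(),to_st(c['xyz']),arm.current_joint_pos().__repr__())
w=to_st(cloud(c));H,S,V=[x.astype(int) for x in cv2.split(cv2.cvtColor(c['img'],cv2.COLOR_RGB2HSV))]
g=(abs(w[...,0])<97)&(w[...,1]>-200)&(w[...,1]<10)
for n,m in (('amber',(H<16)&(S>170)),('blue',(H>100)&(H<125)&(S>100))):
    P=w[g&m&(w[...,2]>122)];print(n,len(P),cv2.minAreaRect(P[:,:2].astype(np.float32)),np.median(P[:,2]))
```

```text
23.8 [-23.82075968 -98.69852498 439.66327594] array([-3.79689193e-01,  2.49653373e-01,  1.38306137e+00,  1.09562538e-04,
        1.50903226e+00, -1.82462589e+00])
amber 2698 ((-10.86099624633789, -76.15080261230469), (54.60566711425781, 141.65672302246094), 82.65486907958984) 134.2988257646929
blue 4518 ((53.621192932128906, -93.69956970214844), (99.35420227050781, 84.73420715332031), 88.21908569335938) 133.5307235137954
```

View pics/w6.png

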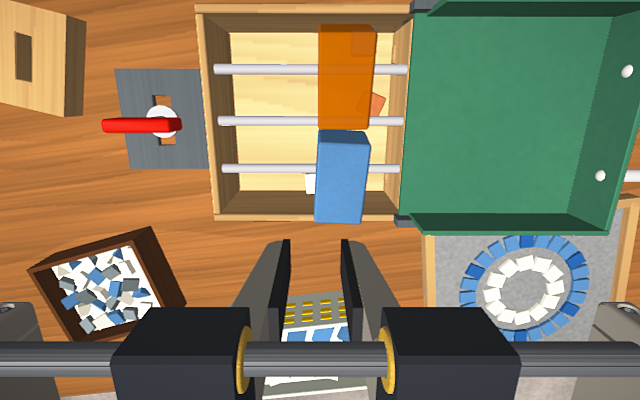

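The billets lie flat with tops at z≈133: amber at (345,77) and blue at (342,178). The tray is empty, and the cubes appear to be under the bars. I'll refine the billet positions and measure the box from the saved side view.

Run:
```python
from h import *
def big(m):
    n,l,s,_=cv2.connectedComponentsWithStats(m.astype(np.uint8));return l==1+s[1:,4].argmax()
c=np.load('w6.npz');w=to_st(cloud(c));H,S,V=[x.astype(int) for x in cv2.split(cv2.cvtColor(c['img'],cv2.COLOR_RGB2HSV))]
for n,m in (('amber',(H<16)&(S>170)),('blue',(H>100)&(H<125)&(S>100))):
    P=w[big(m&(w[...,2]>129)&(w[...,2]<138)&(abs(w[...,0])<97)&(w[...,1]>-200)&(w[...,1]<10))];print(n,len(P),cv2.minAreaRect(P[:,:2].astype(np.float32)),np.median(P[:,2]),P[:,:2].min(0),P[:,:2].max(0))
for f in ('side','scene','w4'):
    c=np.load(f+'.npz');w=cloud(c);z=w[...,2]
    m=(z>49)&(z<60)&(w[...,0]>330)&(w[...,0]<640)&(w[...,1]>290)&(w[...,1]<520)
    P=w[big(m)];print(f,len(P),cv2.minAreaRect(P[:,:2].astype(np.float32)),np.median(P[:,2]),P.min(0),P.max(0))
```

```text
amber 863 ((-50.69813537597656, -72.03897094726562), (25.254762649536133, 46.17913055419922), 0.3815155327320099) 134.77944646621995 [-63.17156634 -95.20143849] [-37.91757166 -48.96170275]
blue 2615 ((47.170650482177734, -73.78839111328125), (46.718013763427734, 67.17930603027344), 87.12808227539062) 133.81046882362796 [ 13.17881031 -97.34982098] [ 80.67694091 -49.53313725]
side 266 ((510.23040771484375, 401.3298645019531), (191.7455596923828, 177.70310974121094), 8.120177268981934) 52.80653871693619 [404.45657152 300.67140478  49.0379207 ] [616.65684602 498.35551576  57.82134626]
scene 909 ((511.79022216796875, 401.38958740234375), (191.6175994873047, 170.1835479736328), 9.120378494262695) 55.85123673098451 [405.38548038 303.92098038  49.01074833] [618.35579315 492.35969012  59.97671744]
w4 3948 ((514.578369140625, 402.47393798828125), (189.397216796875, 170.92526245117188), 8.989653587341309) 54.197965346134595 [434.20939399 303.94763054  49.0005693 ] [620.26551915 500.27566282  57.68674143]
```

```bash
cat >> h.py <<'E'
B=np.deg2rad(9.0);BC=np.array([514.,402.3]);BX=np.array([np.cos(B),np.sin(B)]);BY=np.array([-BX[1],BX[0]])
def pick_place(x,y,yaw,bx,k):
    p=st(x,y);arm.command_gripper(.76)
    arm.reach((*p,200),down(A+yaw))
    print('down hit',arm.move_linear((*p,94),120,stop_force=15),arm.current_position())
    arm.command_gripper(0,35);print('w',arm.current_gripper_width()*92)
    arm.move_linear((*p,215),150);print('lifted w',arm.current_gripper_width()*92,arm.current_contact_force())
    t=BC+bx*BX;arm.reach((*t,215),down(B+k));arm.pause(.2)
    e=t-np.array(arm.current_position())[:2];t=t+e;print('e',e)
    arm.move_linear((*t,90),200)
    print('place hit',arm.move_linear((*t,17),80,stop_force=10),arm.current_position())
    arm.command_gripper(.62);arm.move_linear((*t,215),200);print('t',arm.current_clock())
E
python3 - <<'E'
from h import *
for k in (0,np.pi):
    for z in (215,17):
        q=arm.inverse_kinematics((*(BC+37.5*BX),z),down(B+k));print(k,z,None if q is None else np.round(q,2))
q0=arm.inverse_kinematics((*BC,215),down(B));k=0
if q0 is None or abs(q0[5])>2.9:k=np.pi
pick_place(47,-73.8,np.deg2rad(-2.9),37.5,k)
arm.reach((*st(60,-100),270),down(A));arm.pause(.2)
c=cap('wrist','w7');sv('w7',c);w=to_st(cloud(c));H,S,V=[x.astype(int) for x in cv2.split(cv2.cvtColor(c['img'],cv2.COLOR_RGB2HSV))]
m=(H<16)&(S>170)&(w[...,2]>127)&(w[...,2]<140)&(abs(w[...,0])<97)&(abs(w[...,1]+100)<95)
P=w[m];print('amber',len(P),cv2.minAreaRect(P[:,:2].astype(np.float32)),arm.current_clock())
E
```

```text
0 215 [ 0.46  0.44  1.25 -0.    1.45  0.3 ]
0 17 [ 0.46  0.64  1.39 -0.    1.12  0.3 ]
3.141592653589793 215 [ 0.46  0.44  1.25  0.    1.45 -2.84]
3.141592653589793 17 [ 0.46  0.64  1.39  0.    1.12 -2.84]
down hit False [602.50589008 -88.59857789  95.1641718 ]
w 47.45108106395661
lifted w 47.96449156690965 [-0.31779413 -0.18484684 -2.01568706]
e [-0.46352171  0.68924606]
place hit True [549.04687447 409.06656687  20.93499106]
t 32.4583
amber 1259 ((-48.97541046142578, -72.29705810546875), (55.381263732910156, 46.7239990234375), 0.45581039786338806) 34.625
```

View pics/w7.png

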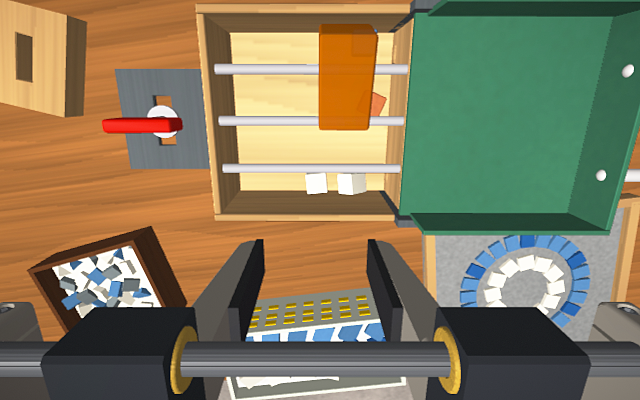

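The blue billet is gone and both white cubes are down in the bin at (316,183) and (350,184). Amber is undisturbed at (347,77). I'll check blue in the box, then move amber.

Run:
```python
from h import *
def blue(c):
    w=cloud(c);H,S,V=[x.astype(int) for x in cv2.split(cv2.cvtColor(c['img'],cv2.COLOR_RGB2HSV))]
    q=w[...,:2]-BC;m=(H>100)&(H<125)&(S>100)&(abs(q@BX)<95)&(abs(q@BY)<85)&(w[...,2]>48)
    P=np.stack([q@BX,q@BY,w[...,2]],-1)[m];return P
P=blue(cap('scene'));print('blue box',len(P),cv2.minAreaRect(P[:,:2].astype(np.float32)),np.median(P[:,2]))
if np.percentile(P[:,0],2)>8:
    pick_place(-49,-72.3,np.deg2rad(.4),-37.5,0)
    arm.reach((*(BC-BX*110),300),down(B));arm.pause(.2)
    cap('wrist','w8');
    arm.reach((*st(60,-100),270),down(A));arm.pause(.2)
    c=cap('wrist','w9');sv('w9',c);sv('s9',cap('scene','s9'));print(arm.current_clock())
    a=cv2.imread('pics/w8.png');b=cv2.imread('pics/w9.png');cv2.imwrite('pics/f.png',cv2.resize(np.vstack([a[:300],b[:300]]),None,fx=1,fy=1))
    w=to_st(cloud(c));H,S,V=[x.astype(int) for x in cv2.split(cv2.cvtColor(c['img'],cv2.COLOR_RGB2HSV))]
    g=(abs(w[...,0])<95)&(w[...,1]>-198)&(w[...,1]<-8)
    for n,m in (('terra',(H<12)&(S>150)),('blue',(H>100)&(H<125)&(S>100)),('white',(S<25)&(V>200))):
        P=w[g&m&(w[...,2]<80)];print(n,len(P),np.percentile(P,[2,50,98],axis=0).round() if len(P) else '')
    r=c['img'].astype(int);P=w[(r[...,0]-r[...,1]>120)&(w[...,2]>120)&(np.hypot(w[...,0],w[...,1]+253)<50)];print('key',cv2.minAreaRect(P[:,:2].astype(np.float32)),np.median(P[:,2]))
    P=w[(abs(w[...,0])<60)&(w[...,1]>40)&(w[...,1]<110)];print('tray floor z',np.nanmedian(P[:,2]))
```

```text
blue box 889 ((35.125038146972656, 0.9267387390136719), (82.14595031738281, 48.19438552856445), 89.48332977294922) 55.34436637421709
down hit False [507.45136766 -74.91399759  94.91614347]
w 47.8354745490386
lifted w 47.63188048478499 [ 0.25243875 -0.53582094 -2.01942606]
e [-0.39249398  0.53232554]
place hit True [475.34275175 397.17893696  28.22835979]
t 43.1083
46.1417
terra 513 [[-29. -47.  14.]
 [-16. -34.  32.]
 [ -4. -20.  33.]]
blue 629 [[-94. -57.  18.]
 [-81. -45.  31.]
 [-69. -33.  33.]]
white 695 [[  67. -110.    6.]
 [  80.  -88.   32.]
 [  92.  -54.   43.]]
key ((0.5565943717956543, -252.56182861328125), (11.115776062011719, 59.07823181152344), 0.028150377795100212) 144.29865164257222
tray floor z 104.95387191102435
```

View pics/f.png

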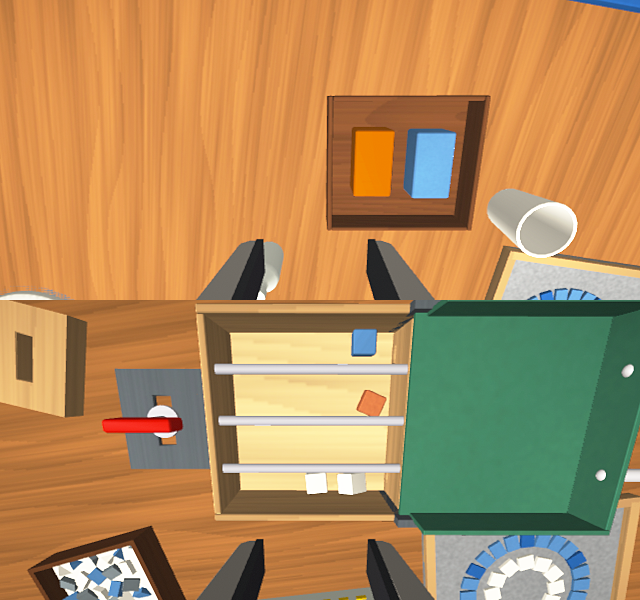

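Both billets lie flat in the dark box at (372,162) and (432,163). All four cubes are in the bin, with tops at z≈33, at (364,342), (371,403), (316,483) and (351,483). The key is locked, the tray is level and the robot is clear.

Run:
```python
from h import *
arm.hand_in()
```

```text
the job is handed in; nothing more can be done
```

I finished the job and handed it in at about 46 s on the robot clock; no verdict is reported.

**What I did:** I put the T-key down through the slot and turned it a quarter turn. I then swung the tray up to about 0.84 rad, lowered it level again, and moved both billets off the bars into the dark box.

**Last checks before handing in:**
- **Key:** it is within 1 mm of the slot centre and along station y to within 0.01 rad. Its handle top is at 144 mm, where 145 mm was expected.
- **Tray:** it is level, with its floor at 105 mm.
- **Billets:** both lie flat in the box, as seen in the last picture. I measured only the blue one; the amber was judged by eye.
- **Cubes:** all four are in the bin with their tops at about 33 mm.
- **Glue, jar and cup:** I saw no sign that they had moved, but I did not measure them again at the end. The arm was not taken near them low down.

**What disagreed:** both placings stopped on contact earlier than planned, at tool heights of 21 mm (blue) and 28 mm (amber) against a target of 17 mm. I released each billet there, a few millimetres up for blue and about 11 mm for amber.

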